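Stack glued boxes on the tilted press stand

TASK

The keepsake boxes on the bench have just had their lids glued and must be pressed overnight on the tilted stand. First put the wooden offcut that lies on the ramp back into the stock crate; then stack every box on the ramp, lids up, the largest at the bottom and each next smaller one on top, each centred across the ramp with one short end flat against the backstop; finally find the flat rectangular steel bar in the crate and lay it flat and lengthwise down the slope in the middle of the top box, its end against the backstop as well. Leave the rest of the stock in the crate and do not knock over the glue bottle.

Things in the scene. Friction and masses are not known exactly. Their poses are not given: they have to be found in the camera images.
- ramp: fixed stand: a white-faced ramp board, 165 mm long, 105 wide, falling at 18 degrees towards a white backstop board 105 wide, 155 high, square to it. Origin: middle of the inside corner where they meet, 36 mm up. x points down the slope into the backstop (backstop face x = 0, ramp at negative x), z square off the ramp along the backstop (ramp surface z = 0), y across. No side walls
- offcut: wooden offcut lying on the ramp at the start, 36 (x) x 95 (y) x 24 (z) mm, 60 g; origin at the centre of its underside
- crate: fixed open plywood crate of short stock, outside 300 (x) x 206 (y) x 48 (z) mm, walls and floor 8 mm; origin at the centre of its underside on the bench, z up
- bar: flat steel bar, the press weight, in the crate: 32 (x) x 100 (y) x 20 (z) mm, 0.5 kg, all edges square; origin at the centre of its underside
- angle: aluminium L-section in the crate, 26 (x) x 105 (y) x 26 (z) mm, 4 mm thick; origin at the centre of its underside
- batten: square wooden batten in the crate, 20 (x) x 115 (y) x 20 (z) mm; origin at the centre of its underside
- tee: steel T-section in the crate lying flange down, 26 (x) x 90 (y) x 24 (z) mm; origin at the centre of its underside
- strip: long square steel strip in the crate, 230 (x) x 14 (y) x 14 (z) mm; origin at the centre of its underside
- lath: thin wooden lath lying on top of the other stock in the crate, often across the bar: 125 (x) x 24 (y) x 9 (z) mm, 30 g; origin at the centre of its underside
- glue: white glue bottle standing on the bench, 54 mm across, 150 mm tall, a bystander; origin at the centre of its foot
- box_a: largest of the closed wooden keepsake boxes: 140 (x, long side) x 64 (y) x 38 (z, lid up) mm, a plain block in outline, ends alike; 0.1 to 0.35 kg; origin at the centre of its underside. May be absent
- box_b: second largest of the closed wooden keepsake boxes: 126 (x, long side) x 60 (y) x 35 (z, lid up) mm, a plain block in outline, ends alike; 0.1 to 0.35 kg; origin at the centre of its underside. May be absent
- box_c: third largest of the closed wooden keepsake boxes: 112 (x, long side) x 56 (y) x 32 (z, lid up) mm, a plain block in outline, ends alike; 0.1 to 0.35 kg; origin at the centre of its underside. May be absent
- box_d: smallest of the closed wooden keepsake boxes: 98 (x, long side) x 52 (y) x 30 (z, lid up) mm, a plain block in outline, ends alike; 0.1 to 0.35 kg; origin at the centre of its underside. May be absent

How it is judged:
By the outcome, as a careful person would: the job done as asked, in the order asked, and still so for the second after the job is handed in, with the robot touching nothing.
Of box_a, box_b, box_c, box_d only 3 to 4 are there at a start; the rules pass over those that are not, and their reading is None.
At some moment in a run one of box_c, box_d may be knocked a few centimetres aside while the robot is not near it.
It also fails if it takes over 210 s, if anything falls off the work surface, if the arm or the gripper's body presses on something with over 40 N, if the wrist force passes 120 N, or if a joint passes its speed limit or range.

ROBOT

A 6-joint arm with a two-finger parallel gripper is mounted at the origin on the work surface. World frame = base frame: x ahead of the robot, y to its left, z up, the work surface at z = 0. Lengths are in m, angles in degrees, forces in N, time in s.
With the tool pointing down it reaches from about 0.375 to 0.9 m from the base axis. Payload 3.1 kg.
Tool frame: the origin (TCP) lies at the very end of the fingers, on their centre line; the grasp point (between the pads) lies 19 mm behind it; z points along the fingers, y is the line along which they close (so a half turn about z gives the same grasp; the last joint's range is limited). The gripper opens to 87 mm and grips with 3 to 60 N. Pads are 19 mm wide; open, the fingers measure 117 mm over their backs; the gripper's body (75 mm by 190 mm) begins 51 mm behind the grasp point.
Start: joints at [66.377, 30.224, 82.088, -0, 67.689, -10.227], TCP at [0.145, 0.608, 0.223] pointing down, gripper open.
Joint ranges: [-176.69, 176.69], [-43.24, 126.21], [12.49, 139.97], [-82, 262], [0, 151.66], [-163.58, 163.58]. Speed limits (degrees/s): [159.86, 159.86, 180, 180, 180, 180].

INTERFACE

Orientations are given as a 3x3 rotation matrix whose columns are the frame's x, y, z axes.
In Python, from rig import bot, imaging gives the robot as it stands.
- The arm moves only by the tool drive_tool, never from a script. Its argument "deltas" is text: rows parted by semicolons, each of 5 numbers parted by spaces: the finger opening in mm, from 0 to 87, then the shift along the world's x, y, z in mm, then the turn about the world's z in rad. In form: jaw dx dy dz twist; .... A call has 1 to 12 rows; each row is the pose to reach, as a shift and turn from the pose commanded when the call began; what a row does not reach only later rows make up. A row lasts 1/10 s, in which the tool goes at most 50 mm and 8.59 degrees, less where a joint would pass 70% of its speed; a pose out of reach is approached as far as the arm can. A call with a gripper value outside its range is refused whole. The fingers move at their own pace and stop on an object; the grip force is fixed at half the most. Time passes only in rows, so rows that repeat a pose let the fingers close. It gives the time, the measured TCP pose, the force, the opening and the grip force at its end, in the units of the state.
- bot.read_state(): the state, without advancing time (a new reading comes with each control period).
- imaging.capture(name): name is "side" or "top"; returns the picture (420x560x3 uint8, red, green, blue); there is no depth.
- imaging.camera_model(name): a dict with "fx", "fy", "cx", "cy" (pixels), "dist" ([k1, k2, p1, p2, k3] as OpenCV has them; the pictures are not rectified), "T" (4x4, takes a point from camera to world coordinates). Camera axes: x right, y down, z forward; pixel columns grow to the right and rows downward; lengths in m; the calibration is good to about 2 mm. A picture is of the moment at which its call begins. camera_model takes no time and is no camera call.
- bot.hand_in(): hands the job in; it is judged then, once.
The state is a dict: "time_s": time; "joint_positions": joint angles; "qvel": joint speeds; "tau": joint torques, N m; "position": TCP position; "tcp_rot": TCP orientation; "force": force on the tool from outside, world axes, zero at the start; "moment": the same for the moment, N m; "opening": opening from 0.0 (shut) to 1.0 (fully open); "grasp_force": force on a finger pad.
Only numpy, scipy, OpenCV 4.12 (cv2) and the standard library are available. Lean on these libraries where they do the work, as an engineer would, in place of code of your own. Each camera call takes 0.05 s, during which the arm holds its last target. There are 200 camera calls.

## Working session

There is one attempt and no reset: what is moved stays moved. The work goes in short steps, Python scripts to look and compute and a tool call to move; the robot and the scene stay as the last step left them, time stands still between calls to the robot, and variables do not carry over. Pictures are saved under pics/ and viewed, at most 14 in all, crops included, and the job is handed in when it is done.

Besides the shell and the picture viewer there is one more tool, called as name(argument=value, ...) on one line, values as JSON. drive_tool: Moves the arm, as the interface text tells. Its arguments: {"type":"object","properties":{"deltas":{"type":"string"}},"required":["deltas"]}

```bash
ls; mkdir -p pics; python3 - <<'E'
from rig import bot, imaging
import cv2
s=bot.read_state(); print(s)
for n in("side","top"):
    im=imaging.capture(n); cv2.imwrite(f"pics/{n}0.png",im[:,:,::-1]); m=imaging.camera_model(n); print(n,m)
E
```

```text
pics
{'time_s': 0.0, 'joint_positions': array([ 6.63776280e+01,  3.02763800e+01,  8.21570569e+01,  7.22469012e-04,
        6.76884981e+01, -1.02292065e+01]), 'qvel': array([ 0.00364483, -0.02606094, -0.01499009,  0.00052655, -0.07097542,
       -0.03647723]), 'tau': array([ 9.29249436e-04, -4.40049040e+01, -1.76594031e+01,  6.31389976e-02,
        5.81786467e-02, -1.94205504e-04]), 'position': array([0.14445951, 0.60732255, 0.22159564]), 'tcp_rot': array([[-9.72802235e-01,  2.31635631e-01, -8.63457971e-04],
       [ 2.31636913e-01,  9.72800368e-01, -1.94516342e-03],
       [ 3.89403076e-04, -2.09226806e-03, -9.99997735e-01]]), 'force': array([ 0.32473782,  0.53352594, -0.31228296]), 'moment': array([-0.00166634,  0.06089352,  0.02181143]), 'grasp_force': 0.0, 'opening': 1.0001129198558483}
side {'fx': 544.9416374297891, 'fy': 544.9416374297891, 'cx': 282.4467438082312, 'cy': 201.66510272835197, 'dist': array([-0.01146713,  0.        ,  0.        ,  0.        ,  0.        ]), 'T': array([[-0.97068717, -0.18634806,  0.151792  ,  0.40857955],
       [-0.24028457,  0.73808168, -0.63047502,  0.73431113],
       [ 0.0054529 , -0.64846729, -0.76122299,  1.02885121],
       [ 0.        ,  0.        ,  0.        ,  1.        ]])}
top {'fx': 506.2041802664095, 'fy': 506.2041802664095, 'cx': 283.2472928052216, 'cy': 204.20804658048843, 'dist': array([-0.10636677,  0.        ,  0.        ,  0.        ,  0.        ]), 'T': array([[ 0.00535194, -0.97314781,  0.23011888,  0.35297373],
       [-0.99997466, -0.00628845, -0.00333648, -0.02258167],
       [ 0.00469398, -0.23009519, -0.97315681,  1.13235653],
       [ 0.        ,  0.        ,  0.        ,  1.        ]])}
```

View pics/side0.png

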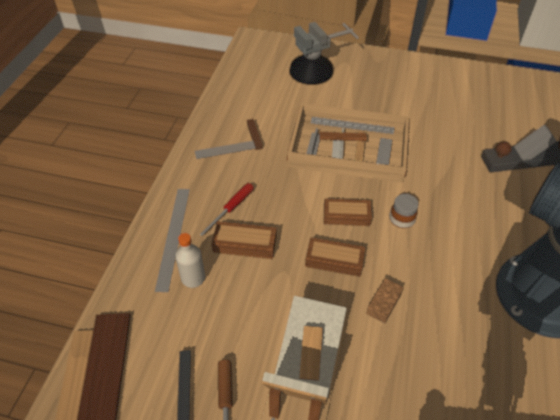

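View pics/top0.png

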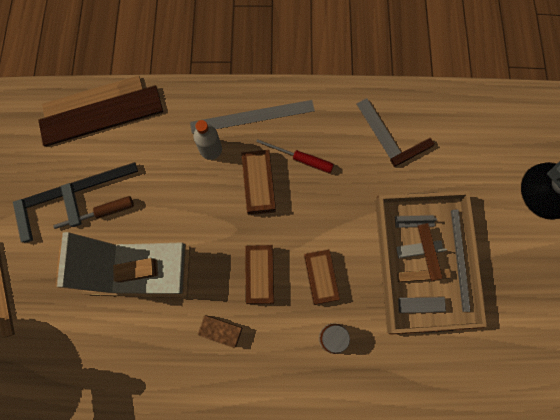

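The side view shows the ramp at about (305,345) with the offcut on it at (312,350), the bottle at (190,265) and three boxes at (245,240), (336,256) and (348,212). The crate is at (350,140). The top view agrees: ramp (60-188, 232-297), boxes (259,182), (260,274), (322,277), and crate (378-485, 197-330).

```bash
cat > h.py <<'E'
import numpy as np, cv2
from rig import bot, imaging
def K(m): return np.array([[m['fx'],0,m['cx']],[0,m['fy'],m['cy']],[0,0,1.]])
def rays(cam,px):
    m=imaging.camera_model(cam)
    u=cv2.undistortPoints(np.array(px,float).reshape(-1,1,2),K(m),m['dist']).reshape(-1,2)
    d=np.c_[u,np.ones(len(u))]@m['T'][:3,:3].T
    return m['T'][:3,3],d
def plane(cam,px,z):
    o,d=rays(cam,px); return o+d*((z-o[2])/d[:,2])[:,None]
def proj(cam,P):
    m=imaging.camera_model(cam);Ti=np.linalg.inv(m['T'])
    return cv2.projectPoints(np.array(P,float).reshape(-1,1,3),cv2.Rodrigues(Ti[:3,:3])[0],Ti[:3,3],K(m),m['dist'])[0].reshape(-1,2)
def tri(pt,ps):
    "closest point of the rays of the same point in top and side, and the gap"
    o1,d1=rays('top',[pt]);o2,d2=rays('side',[ps]);d1=d1[0]/np.linalg.norm(d1[0]);d2=d2[0]/np.linalg.norm(d2[0])
    t=np.linalg.lstsq(np.c_[d1,-d2],o2-o1,rcond=None)[0]
    a,b=o1+d1*t[0],o2+d2*t[1];return (a+b)/2,np.linalg.norm(a-b)
E
python3 - <<'E'
import cv2,numpy as np
t=cv2.imread('pics/top0.png');s=cv2.imread('pics/side0.png')
f=lambda im,x0,y0,w,h:cv2.resize(np.clip(im[y0:y0+h,x0:x0+w]*1.5,0,255).astype('u1'),(400,300) if w/h>1.2 else (400,400),interpolation=cv2.INTER_CUBIC)
a=np.vstack([np.hstack([f(t,370,190,120,144)[:300] if 0 else cv2.resize(f(t,370,190,144,144),(300,300)),cv2.resize(f(s,285,95,133,100),(400,300))]),
np.hstack([cv2.resize(f(t,50,200,150,150),(300,300)),cv2.resize(f(s,245,285,160,120),(400,300))])])
cv2.imwrite('pics/crop1.png',a)
E
```

```text
(no output)
```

View pics/crop1.png

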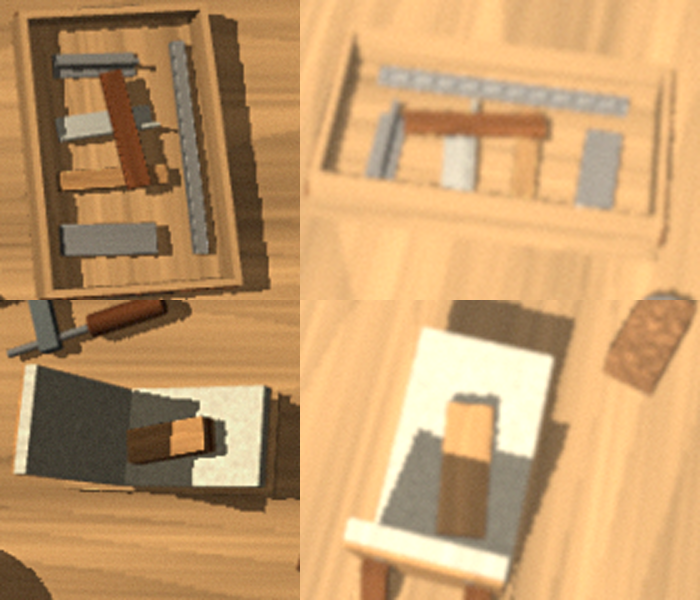

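The crate crop shows the flat grey bar, uncovered, at top pixel (422,305). The lath (430,250) lies across the angle and the batten, and the tee is at (417,221). On the ramp the offcut lies roughly lengthwise, about (135,270). Next I'll measure the boxes, ramp, bar and offcut.

```bash
python3 - <<'E'
import cv2,numpy as np
from h import *
t=cv2.imread('pics/top0.png');s=cv2.imread('pics/side0.png')
f=lambda im,x0,y0,w,h,k:cv2.resize(np.clip(im[y0:y0+h,x0:x0+w]*1.6,0,255).astype('u1'),None,fx=k,fy=k,interpolation=cv2.INTER_CUBIC)
a=np.hstack([f(t,190,115,160,195,3)[:585],np.vstack([f(t,375,285,80,40,4),f(t,105,252,64,40,5)[:, :320],np.zeros((225,320,3),'u1')])])
cv2.imwrite('pics/crop2.png',a)
print('corner',plane('top',[(115.5,243.5),(114.5,294.5)],.036)*1e3)
print('high',plane('top',[(182.5,243),(181,293.5)],.087)*1e3)
print('backtop',plane('top',[(64,233),(57,286)],.183)*1e3)
hs=cv2.cvtColor(t,cv2.COLOR_BGR2HSV)
# bar: grey pixels inside crate
m=((hs[:,:,1]<60)&(hs[:,:,2]>70)).astype('u1')
c,_=cv2.findContours(m,0,2)
for k in c:
    if cv2.contourArea(k)>150:
        b=cv2.boxPoints(cv2.minAreaRect(k)); P=plane('top',b,.028)*1e3
        print(cv2.contourArea(k),b.mean(0).round(),P.mean(0).round(1),[np.linalg.norm(P[i]-P[i-1]).round(1) for i in (1,2)],P[:,:2].round().tolist())
E
```

```text
corner [[520.6253221  343.80354364  36.        ]
 [409.01657998 337.88082453  36.        ]]
high [[515.40004277 184.18489491  87.        ]
 [410.67505301 182.48001639  87.        ]]
backtop [[517.37874549 398.780362   183.        ]
 [415.12284821 402.84916243 183.        ]]
514.0 [336. 339.] [ 321.  -139.6   28. ] [np.float64(55.0), np.float64(54.9)] [[339.0, -105.0], [356.0, -157.0], [303.0, -174.0], [287.0, -122.0]]
549.0 [422. 305.] [ 392.3 -329.2   28. ] [np.float64(97.5), np.float64(30.4)] [[407.0, -281.0], [408.0, -378.0], [378.0, -377.0], [376.0, -280.0]]
189.5 [410. 250.] [ 512.  -307.7   28. ] [np.float64(54.4), np.float64(23.5)] [[519.0, -280.0], [528.0, -333.0], [504.0, -336.0], [496.0, -282.0]]
1219.0 [154. 268.] [469.  255.5  28. ] [np.float64(118.9), np.float64(105.3)] [[521.0, 318.0], [522.0, 199.0], [417.0, 194.0], [415.0, 311.0]]
523.0 [460. 261.] [ 490.3 -420.8   28. ] [np.float64(17.1), np.float64(226.9)] [[602.0, -406.0], [605.0, -423.0], [378.0, -435.0], [376.0, -419.0]]
243.5 [ 21. 220.] [574.1 574.9  28. ] [np.float64(19.8), np.float64(95.8)] [[617.0, 600.0], [621.0, 581.0], [531.0, 550.0], [527.0, 569.0]]
1007.5 [259. 115.] [830.   31.1  28. ] [np.float64(255.4), np.float64(28.1)] [[818.0, 159.0], [869.0, -91.0], [841.0, -96.0], [791.0, 153.0]]
660.5 [378. 128.] [ 800.2 -247.7   28. ] [np.float64(29.1), np.float64(154.1)] [[860.0, -199.0], [876.0, -223.0], [740.0, -296.0], [725.0, -273.0]]
```

View pics/crop2.png

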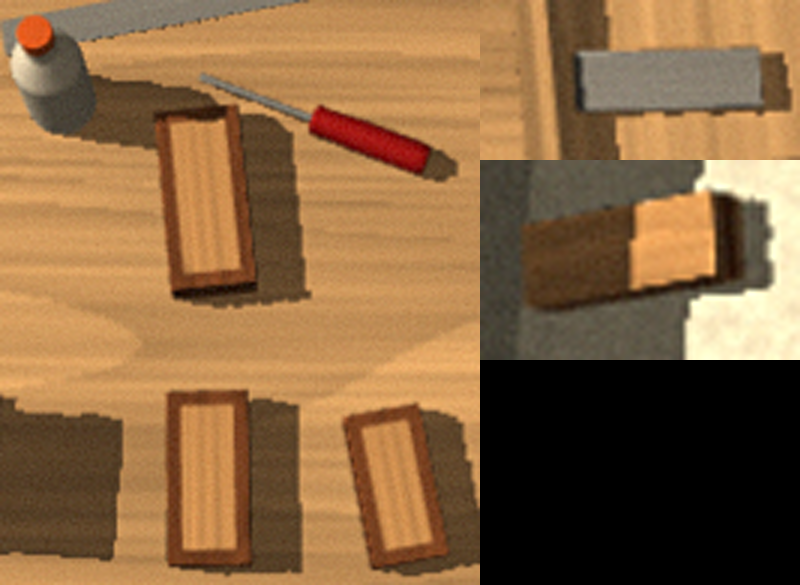

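The bar measures 97×30 mm as required, centred near (392,-329). The zoom shows the lid corners clearly; box 1, at (259,182), lies nearest the bottle. Next I turn those corners into poses.

```bash
python3 - <<'E'
from h import *
Q={'1':[(155,110),(236,105),(256,282),(174,290)],'2':[(168,393),(247,390),(249,563),(168,565)],'3':[(343,418),(418,404),(446,553),(374,567)]}
for k,c in Q.items():
    px=np.array(c)/3.+[190,115]-0.33
    for z in(.030,.032,.035,.038):
        P=plane('top',px,z)*1e3; L=lambda i,j:np.linalg.norm(P[i]-P[j])
        a=(P[0]+P[1]-P[2]-P[3])/2
        print(k,z,P.mean(0).round(1),'long',round((L(0,3)+L(1,2))/2,1),'short',round((L(0,1)+L(2,3))/2,1),'ang of long',np.degrees(np.arctan2(a[1],a[0])).round(1))
print('offcut',end=' ')
px=np.array([(524,225),(712,190),(715,275),(530,308)])-[480,160];px=px/5.+[105,252]
# ramp plane: z=36+ (340-y)*tan18 +24/cos18
o,d=rays('top',px)
tn=np.tan(np.radians(18)); zc=36e-3+24e-3/np.cos(np.radians(18))
t=(zc+(.340-o[1])*tn-o[2])/(d[:,2]+d[:,1]*tn)
P=(o+d*t[:,None])*1e3;print(P.round(1),P.mean(0),[np.linalg.norm(P[i]-P[i-1]).round(1) for i in (1,2,3,0)])
for a,b in(((182.5,243),(294.2,295.8)),((181,293.5),(345.8,307.8))): print('high tri',tri(a,b))
s=bot.read_state()
print('bottle foot',plane('top',[(190+62/3,115+128/3)],0.0)*1e3, 'bottle cap',plane('top',[(202,127)],.15)*1e3)
print('crate rim',plane('top',[(377,197),(469,195),(485,327),(388,333)],.048)*1e3)
E
```

```text
1 0.03 [670.1  31.   30. ] long 141.1 short 61.7 ang of long 7.0
1 0.032 [669.5  30.9  32. ] long 140.8 short 61.6 ang of long 7.0
1 0.035 [668.6  30.8  35. ] long 140.4 short 61.4 ang of long 7.0
1 0.038 [667.8  30.6  38. ] long 140.1 short 61.3 ang of long 7.0
2 0.03 [458.4  25.5  30. ] long 124.8 short 58.0 ang of long 1.2
2 0.032 [458.2  25.4  32. ] long 124.6 short 57.9 ang of long 1.2
2 0.035 [457.9  25.3  35. ] long 124.3 short 57.7 ang of long 1.2
2 0.038 [457.6  25.1  38. ] long 123.9 short 57.5 ang of long 1.2
3 0.03 [ 453.4 -110.1   30. ] long 109.6 short 54.4 ang of long 10.7
3 0.032 [ 453.2 -109.9   32. ] long 109.4 short 54.3 ang of long 10.7
3 0.035 [ 452.9 -109.7   35. ] long 109.1 short 54.1 ang of long 10.7
3 0.038 [ 452.6 -109.4   38. ] long 108.8 short 54.0 ang of long 10.7
offcut [[470.1 335.1  62.8]
 [482.6 246.9  91.5]
 [447.3 243.3  92.6]
 [434.7 329.3  64.7]] [458.65492058 288.6493495   77.91993114] [np.float64(93.5), np.float64(35.5), np.float64(91.2), np.float64(35.9)]
high tri (array([0.51553637, 0.18469784, 0.08444003]), np.float64(0.0005174456253470136))
high tri (array([0.4111897 , 0.1838407 , 0.08002454]), np.float64(0.0002594543062286998))
bottle foot [[732.28501338 145.10480242   0.        ]] bottle cap [[749.07313542 143.80074538 150.        ]]
crate rim [[ 627.16637583 -234.23527365   48.        ]
 [ 633.35736405 -443.77673793   48.        ]
 [ 342.80934076 -458.44087088   48.        ]
 [ 332.69356112 -247.92497972   48.        ]]
```

Poses found: box_a (668,31) at 7°, box_b (458,25) at 1.2°, box_c (453,-110) at 10.7°, and no box_d. All sizes match. The offcut's middle is near (459,285), turned 8° from the slope line. Moving above the offcut now.

drive_tool(deltas="60 100 -100 10 -0.3;60 314 -323 10 -1.194;60 314 -323 10 -1.194;60 314 -323 10 -1.194;60 314 -323 10 -1.194;60 314 -323 10 -1.194;60 314 -323 10 -1.194;60 314 -323 10 -1.194;60 314 -323 10 -1.194;60 314 -323 10 -1.194;60 314 -323 10 -1.194;60 314 -323 10 -1.194")

```text
time_s: 1.3
position: [0.4575, 0.2854, 0.2321]
tcp_rot: [[-0.143, 0.99, -0.002], [0.99, 0.143, -0.0], [0.0, -0.002, -1.0]]
force: [-0.7, 0.7, 0.3]
opening: 0.689
grasp_force: 0.0
```

```bash
cat > crate.py <<'E'
E
python3 - <<'E'
from h import *
P=[('tee L',(55,60)),('tee L',(55,78)),('tee R',(138,55)),('tee R',(138,75)),('angR',(160,120)),('batR',(165,170)),('lath',(101,70)),('lath',(122,68)),('lath',(149,185)),('lath',(130,190))]
for n,p in P: print(n,(plane('top',[np.array(p)*.48+[370,190]],.043 if n=='lath' else .025)*1e3).round(0))
s=bot.read_state();print(s['position'],s['tcp_rot'][:,1],s['opening'])
E
```

```text
tee L [[ 583. -281.   25.]]
tee L [[ 563. -280.   25.]]
tee R [[ 589. -372.   25.]]
tee R [[ 567. -371.   25.]]
angR [[ 518. -392.   25.]]
batR [[ 464. -394.   25.]]
lath [[ 568. -326.   43.]]
lath [[ 571. -348.   43.]]
lath [[ 447. -370.   43.]]
lath [[ 442. -350.   43.]]
[0.45748951 0.28543284 0.2321141 ] [ 0.98969523  0.14317778 -0.00186332] 0.6889911178718308
```

drive_tool(deltas="60 1 0 -50 0;60 1 0 -100 0;60 1 0 -140 0;60 1 0 -160 0;60 1 0 -174 0;60 1 0 -174 0;0 1 0 -174 0;0 1 0 -174 0;0 1 0 -174 0;0 1 0 -174 0;0 1 0 -174 0;0 1 0 -174 0")

```text
time_s: 2.5
position: [0.4581, 0.2866, 0.059]
tcp_rot: [[-0.143, 0.99, -0.002], [0.99, 0.143, 0.001], [0.001, -0.002, -1.0]]
force: [-4.0, 3.5, 6.0]
opening: 0.414
grasp_force: 30.5
```

drive_tool(deltas="0 0 0 30 0;0 0 0 80 0;0 0 0 130 0;0 0 0 160 0;0 0 0 160 0;0 0 0 160 0")

```text
time_s: 3.1
position: [0.4595, 0.2855, 0.2188]
tcp_rot: [[-0.144, 0.99, 0.001], [0.99, 0.144, 0.0], [-0.0, 0.001, -1.0]]
force: [-0.2, -0.2, 0.3]
opening: 0.417
grasp_force: 30.0
```

drive_tool(deltas="0 105 -678 0 -1.667;0 105 -678 0 -1.667;0 105 -678 0 -1.667;0 105 -678 0 -1.667;0 105 -678 0 -1.667;0 105 -678 0 -1.667;0 105 -678 0 -1.667;0 105 -678 0 -1.667;0 105 -678 0 -1.667;0 105 -678 0 -1.667;0 105 -678 0 -1.667;0 105 -678 0 -1.667")

```text
time_s: 4.3
position: [0.5506, -0.3089, 0.2155]
tcp_rot: [[0.999, 0.044, -0.004], [0.044, -0.999, 0.003], [-0.004, -0.003, -1.0]]
force: [0.7, 0.5, 0.0]
opening: 0.413
grasp_force: 30.0
```

```bash
python3 - <<'E'
from h import *
s=bot.read_state();print(s['position'],s['tcp_rot'][:,1],s['opening'])
a=imaging.capture('top');cv2.imwrite('pics/top1.png',a[:,:,::-1])
E
```

```text
[ 0.55056809 -0.30893817  0.21545205] [ 0.04399312 -0.99902606 -0.00339538] 0.41345553652491035
```

View pics/top1.png

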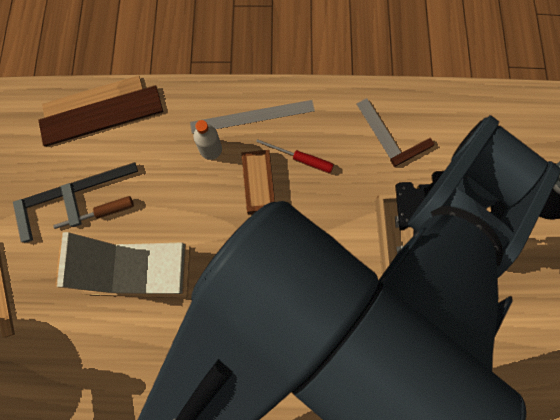

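The top view shows the ramp clear at (60-188, 232-297), with the arm hiding the crate. Continuing over the crate.

drive_tool(deltas="0 14 -84 0 0;0 14 -84 0 0;0 14 -84 0 0;0 14 -84 0 0")

```text
time_s: 4.75
position: [0.5645, -0.3913, 0.2153]
tcp_rot: [[0.999, 0.046, -0.004], [0.046, -0.999, 0.004], [-0.004, -0.004, -1.0]]
force: [-1.1, -0.1, -0.9]
opening: 0.416
grasp_force: 30.0
```

```bash
python3 - <<'E'
from h import *
s=bot.read_state();print(s['position'],s['tcp_rot'][:,1],s['opening'])
t=cv2.imread('pics/top1.png')
cv2.imwrite('pics/ramp.png',cv2.resize(np.clip(t[225:305,52:196]*1.6,0,255).astype('u1'),None,fx=5.5,fy=5.5,interpolation=cv2.INTER_CUBIC))
E
```

```text
[ 0.56446404 -0.39125436  0.21526373] [ 0.04592101 -0.99893575 -0.00431695] 0.41598806535948907
```

View pics/ramp.png

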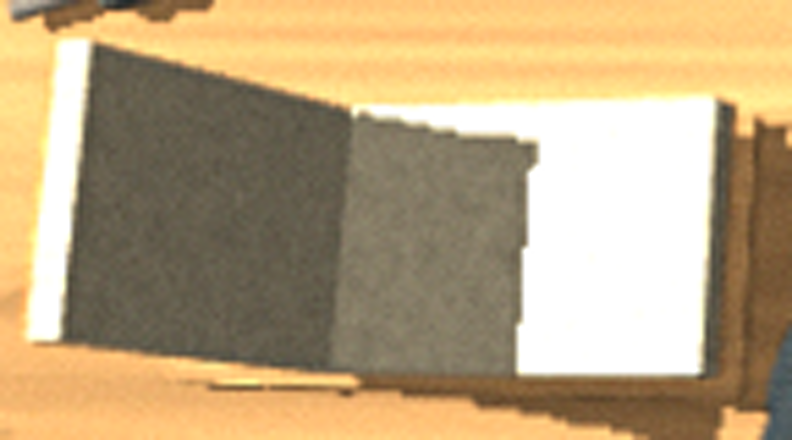

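The bare ramp shows clearly: fold from (116,244.5) to (112,292) in top pixels, high edge from (183,243) to (180,293).

drive_tool(deltas="0 0 0 -50 0;0 0 0 -100 0;0 0 0 -140 0;0 0 0 -155 0;0 0 0 -165 0;0 0 0 -170 0;0 0 0 -170 0")

```text
time_s: 5.45
position: [0.5664, -0.3923, 0.0497]
tcp_rot: [[0.999, 0.047, 0.002], [0.047, -0.999, -0.001], [0.002, 0.002, -1.0]]
force: [-0.3, -0.2, -1.2]
opening: 0.418
grasp_force: 30.0
```

```bash
python3 - <<'E'
from h import *
f=lambda L:np.array(L)/5.5+[52,225]-.4
c=plane('top',f([(352,107),(331,370)]),.036)*1e3
h=plane('top',f([(719,97),(702,374)]),.087)*1e3
b=plane('top',f([(93,42),(63,340)]),.1834)*1e3
print(c,h,b,sep='\n')
for P in(c,h,b): d=P[0]-P[1];print('w',np.hypot(*d[:2]).round(1),'ang',np.degrees(np.arctan2(d[1],d[0])).round(2))
print('axis dir',np.degrees(np.arctan2(*(c.mean(0)-h.mean(0))[[0,1]])))
E
```

```text
[[519.39112632 343.48277792  36.        ]
 [414.55284853 344.30235302  36.        ]]
[[517.01125299 184.62678085  87.        ]
 [412.45892159 186.20714575  87.        ]]
[[518.91574443 389.66475941 183.4       ]
 [414.571709   390.62232739 183.4       ]]
w 104.8 ang -0.45
w 104.6 ang -0.87
w 104.3 ang -0.53
axis dir 0.8086823754862391
```

drive_tool(deltas="0 0 0 -5 0;0 0 0 -10 0;0 0 0 -10 0;50 0 0 -10 0;50 0 0 -10 0;50 0 0 -10 0;50 0 0 30 0;50 0 0 70 0;50 0 0 120 0;50 0 0 165 0;50 0 0 165 0")

```text
time_s: 6.55
position: [0.5694, -0.3954, 0.2226]
tcp_rot: [[0.999, 0.047, 0.012], [0.047, -0.999, -0.012], [0.012, 0.012, -1.0]]
force: [0.9, -1.0, 0.8]
opening: 0.573
grasp_force: 0.0
```

Offcut released. Now to above box_a.

drive_tool(deltas="87 93 422 0 0.075;87 93 422 0 0.075;87 93 422 0 0.075;87 93 422 0 0.075;87 93 422 0 0.075;87 93 422 0 0.075;87 93 422 0 0.075;87 93 422 0 0.075;87 93 422 0 0.075;87 93 422 0 0.075;87 93 422 0 0.075")

```text
time_s: 7.65
position: [0.6582, 0.0307, 0.2129]
tcp_rot: [[0.992, 0.123, -0.001], [0.123, -0.992, -0.001], [-0.001, 0.001, -1.0]]
force: [0.2, -0.7, -0.7]
opening: 0.999
grasp_force: 0.0
```

```bash
python3 - <<'E'
from h import *
s=bot.read_state();print(s['position'],s['tcp_rot'][:,1],s['opening'])
a,b=imaging.capture('top'),imaging.capture('side')
f=lambda im,x0,y0,w,h,k:cv2.resize(np.clip(im[y0:y0+h,x0:x0+w,::-1]*1.4,0,255).astype('u1'),None,fx=k,fy=k,interpolation=cv2.INTER_CUBIC)
cv2.imwrite('pics/c3.png',np.hstack([f(a,370,190,130,150,3),f(b,280,95,135,150,3)]))
E
```

```text
[0.65817324 0.03068099 0.21292574] [ 1.23486303e-01 -9.92346147e-01  5.07118180e-04] 0.9985425407236103
```

View pics/c3.png

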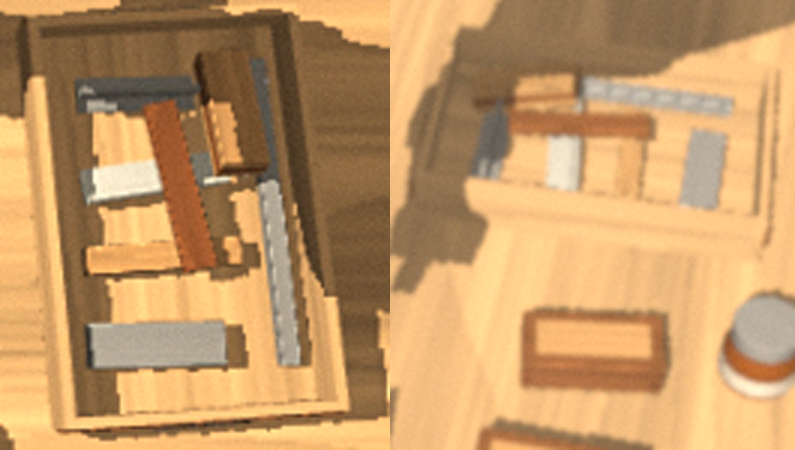

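The offcut sits in the crate's upper right at (235,110 in the crop), and the bar is undisturbed. Gripping box_a.

drive_tool(deltas="87 0 -1 -50 0;87 0 -1 -100 0;87 0 -1 -150 0;87 0 -1 -185 0;87 0 -1 -198 0;87 0 -1 -205 0;87 0 -1 -205 0;0 0 -1 -205 0;0 0 -1 -205 0;0 0 -1 -205 0;0 0 -1 -205 0;0 0 -1 -205 0")

```text
time_s: 8.95
position: [0.6592, 0.0294, 0.0098]
tcp_rot: [[0.993, 0.121, 0.002], [0.121, -0.993, 0.0], [0.002, -0.0, -1.0]]
force: [-0.3, 0.9, 5.8]
opening: 0.736
grasp_force: 30.0
```

drive_tool(deltas="0 0 0 20 0;0 0 0 60 0;0 0 0 110 0;0 0 0 160 0;0 0 0 205 0;0 0 0 205 0;0 0 0 205 0")

```text
time_s: 9.65
position: [0.6582, 0.0291, 0.2138]
tcp_rot: [[0.993, 0.122, 0.0], [0.122, -0.993, -0.0], [0.0, 0.0, -1.0]]
force: [-0.1, 0.2, -4.0]
opening: 0.734
grasp_force: 30.0
```

drive_tool(deltas="0 -192 244 0 1.438;0 -192 244 0 1.438;0 -192 244 0 1.438;0 -192 244 0 1.438;0 -192 244 0 1.438;0 -192 244 0 1.438;0 -192 244 0 1.438;0 -192 244 0 1.438;0 -192 244 0 1.438;0 -192 244 0 1.438;0 -192 244 0 1.438;0 -192 244 0 1.438")

```text
time_s: 10.85
position: [0.4651, 0.2725, 0.2114]
tcp_rot: [[0.013, 1.0, -0.005], [1.0, -0.013, -0.002], [-0.002, -0.005, -1.0]]
force: [-1.1, -0.1, -3.3]
opening: 0.734
grasp_force: 30.0
```

```bash
python3 - <<'E'
from h import *
s=bot.read_state();print(s['position'],s['tcp_rot'][:,1],s['opening'])
b=imaging.capture('side');c=imaging.capture('top')
f=lambda im,x0,y0,w,h,k:cv2.resize(np.clip(im[y0:y0+h,x0:x0+w,::-1]*1.3,0,255).astype('u1'),None,fx=k,fy=k,interpolation=cv2.INTER_CUBIC)
cv2.imwrite('pics/c4.png',np.hstack([f(b,150,170,260,240,1.5),f(c,40,160,260,240,1.5)]))
E
```

```text
[0.46509506 0.27247652 0.21139587] [ 0.9999056  -0.01292989 -0.00464904] 0.7337663393237629
```

View pics/c4.png

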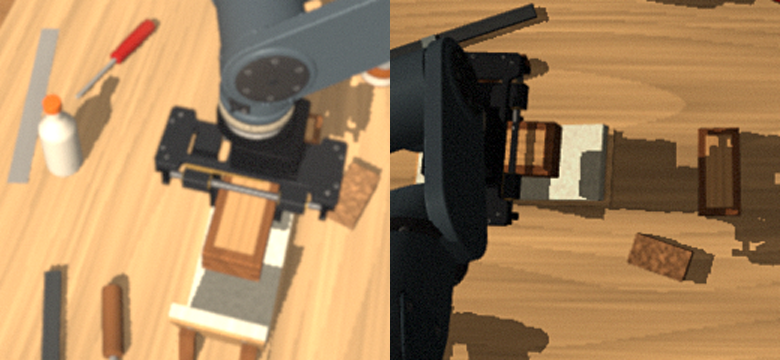

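Box_a is held lid up over the ramp, at about (240,230) in the left crop. Lowering it.

drive_tool(deltas="0 1 1 -45 0;0 1 1 -85 0;0 1 1 -110 0;0 1 1 -120 0;0 1 1 -124 0;0 1 1 -128 0;0 1 1 -132 0;0 1 1 -132 0")

```text
time_s: 11.75
position: [0.4686, 0.2749, 0.084]
tcp_rot: [[0.011, 1.0, 0.003], [1.0, -0.011, 0.002], [0.002, 0.003, -1.0]]
force: [-3.2, 1.1, 6.0]
opening: 0.732
grasp_force: 30.0
```

drive_tool(deltas="0 -1 0 -3 0;0 -1 0 -6 0;0 -1 0 -9 0;0 -1 0 -11 0;0 -1 0 -11 0;0 -1 0 -11 0")

```text
time_s: 12.35
position: [0.4687, 0.2754, 0.0776]
tcp_rot: [[0.011, 1.0, 0.007], [1.0, -0.011, 0.003], [0.003, 0.007, -1.0]]
force: [-7.7, -1.9, 36.2]
opening: 0.734
grasp_force: 30.0
```

drive_tool(deltas="66 -2 0 1 0;66 -2 0 2 0;66 -2 0 2 0;66 -2 0 2 0;66 -2 0 2 0;66 -2 0 2 0")

```text
time_s: 12.95
position: [0.4663, 0.2744, 0.0726]
tcp_rot: [[0.011, 1.0, 0.003], [1.0, -0.011, 0.001], [0.001, 0.003, -1.0]]
force: [3.7, -0.4, 2.4]
opening: 0.76
grasp_force: 1.8
```

```bash
python3 - <<'E'
from h import *
s=bot.read_state();print(s['position'],s['tcp_rot'][:,1],s['opening'],s['force'])
b=imaging.capture('side');c=imaging.capture('top')
f=lambda im,x0,y0,w,h,k:cv2.resize(np.clip(im[y0:y0+h,x0:x0+w,::-1]*1.5,0,255).astype('u1'),None,fx=k,fy=k,interpolation=cv2.INTER_CUBIC)
cv2.imwrite('pics/c5.png',np.hstack([f(b,230,260,130,140,3),f(c,40,210,130,140,3)]))
E
```

```text
[0.46625867 0.27435942 0.07263722] [ 0.99993394 -0.0111125   0.00293818] 0.7603338125481758 [ 3.65574932 -0.4113725   2.43767483]
```

View pics/c5.png

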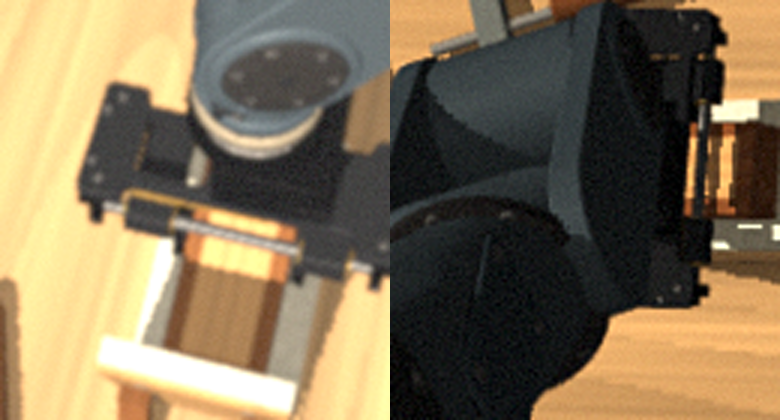

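Box_a lies flat between the loosened fingers, its lower end near the backstop. I'll grip it again and push it down the slope into the backstop.

drive_tool(deltas="0 0 0 0 0;0 0 0 0 0;0 0 0 0 0;0 0 1.5 -0.5 0;0 0 3 -1 0;0 0 5 -1.6 0;0 0 7 -2.3 0;0 0 8 -2.6 0;0 0 8 -2.6 0")

```text
time_s: 13.95
position: [0.4652, 0.275, 0.0724]
tcp_rot: [[0.006, 1.0, -0.001], [1.0, -0.006, -0.012], [-0.012, -0.0, -1.0]]
force: [5.0, -27.2, 23.4]
opening: 0.731
grasp_force: 30.0
```

drive_tool(deltas="0 0 -6 2 0;75 0 -7 2 0;75 0 -7 2 0;80 0 -7 2 0;80 0 -7 30 0;80 0 -7 80 0;80 0 -7 130 0;80 -60 -107 150 0;80 -60 -157 150 0;80 -60 -207 150 0;80 -60 -207 150 0")

```text
time_s: 15.05
position: [0.4047, 0.0866, 0.219]
tcp_rot: [[0.008, 1.0, -0.002], [1.0, -0.008, 0.0], [0.0, -0.002, -1.0]]
force: [1.7, -0.4, 0.1]
opening: 0.916
grasp_force: 0.0
```

```bash
python3 - <<'E'
from h import *
s=bot.read_state();print(s['position'],s['tcp_rot'][:,1],s['opening'],s['force'])
b=imaging.capture('side');c=imaging.capture('top');cv2.imwrite('pics/top6.png',c[:,:,::-1])
f=lambda im,x0,y0,w,h,k:cv2.resize(np.clip(im[y0:y0+h,x0:x0+w,::-1]*1.5,0,255).astype('u1'),None,fx=k,fy=k,interpolation=cv2.INTER_CUBIC)
cv2.imwrite('pics/c6.png',np.hstack([f(b,250,280,115,120,3.4),f(c,50,220,150,160,3.4)[:408,:408]]))
E
```

```text
[0.40472666 0.08664845 0.2189677 ] [ 0.99996476 -0.00812241 -0.00212434] 0.9157100903131687 [ 1.70565862 -0.44693093  0.12745005]
```

View pics/c6.png

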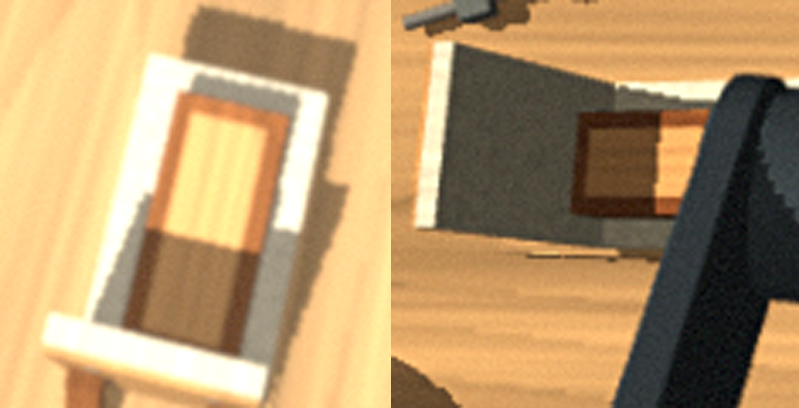

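Box_a is flat, straight and against the backstop; its front lid edge is at top pixels (105,253)–(103,283).

drive_tool(deltas="87 45 -61 -10 -1.541;87 45 -61 -10 -1.541;87 45 -61 -10 -1.541;87 45 -61 -10 -1.541;87 45 -61 -10 -1.541;87 45 -61 -10 -1.541;87 45 -61 -10 -1.541;87 45 -61 -10 -1.541;87 45 -61 -10 -1.541;87 45 -61 -10 -1.541;87 45 -61 -10 -1.541;87 45 -61 -10 -1.541")

```text
time_s: 16.35
position: [0.4511, 0.0276, 0.2085]
tcp_rot: [[1.0, 0.021, -0.002], [0.021, -1.0, 0.001], [-0.002, -0.001, -1.0]]
force: [-0.8, 0.2, -0.7]
opening: 0.997
grasp_force: 0.0
```

```bash
python3 - <<'E'
from h import *
P=plane('top',[(105.3,253.2),(103.2,282.9)],.0721)*1e3;print(P,'expected y 355.6, centre x 467.1',P.mean(0))
s=bot.read_state();print(s['position'],s['tcp_rot'][:,1],s['opening'])
E
```

```text
[[493.96198143 352.40254919  72.1       ]
 [430.9321597  352.07888028  72.1       ]] expected y 355.6, centre x 467.1 [462.44707057 352.24071474  72.1       ]
[0.45106939 0.0275723  0.20849953] [ 0.02052971 -0.99978866 -0.00107574] 0.9973148300679898
```

```bash
python3 - <<'E'
from h import *
t=cv2.imread('pics/top6.png');hs=cv2.cvtColor(t,cv2.COLOR_BGR2HSV)
for c in (110,120,130): print(c,'S',hs[238:300,c,1].tolist())
print('V120',hs[238:300,120,2].tolist())
for r in(262,268,275): print('row',r,'S',hs[r,94:116,1].tolist(),'V',hs[r,94:116,2].tolist())
E
```

```text
110 S [142, 139, 137, 139, 139, 116, 60, 61, 57, 74, 58, 77, 59, 44, 52, 196, 235, 204, 193, 222, 154, 160, 156, 154, 152, 165, 143, 159, 148, 159, 148, 165, 152, 148, 159, 155, 161, 166, 154, 156, 182, 205, 185, 230, 189, 183, 68, 57, 69, 63, 55, 60, 60, 49, 91, 135, 140, 137, 140, 138, 142, 143]
120 S [139, 137, 137, 136, 147, 136, 70, 54, 63, 57, 59, 56, 51, 58, 87, 174, 187, 181, 247, 150, 160, 145, 162, 163, 160, 161, 158, 162, 158, 166, 147, 150, 150, 165, 151, 161, 164, 152, 156, 156, 178, 207, 196, 196, 185, 182, 90, 58, 56, 73, 59, 59, 72, 63, 71, 118, 135, 143, 146, 138, 145, 142]
130 S [143, 138, 141, 137, 143, 139, 67, 51, 52, 56, 62, 57, 66, 50, 142, 184, 188, 193, 185, 167, 153, 148, 154, 155, 147, 159, 154, 151, 158, 146, 156, 153, 152, 153, 153, 152, 151, 153, 150, 155, 189, 189, 184, 187, 183, 193, 79, 59, 62, 64, 67, 59, 57, 46, 48, 36, 16, 37, 64, 53, 49, 67]
V120 [147, 151, 155, 159, 160, 161, 179, 184, 106, 63, 69, 64, 70, 70, 53, 41, 41, 38, 33, 51, 70, 72, 71, 69, 67, 65, 63, 63, 68, 69, 71, 63, 68, 68, 71, 68, 70, 69, 67, 62, 43, 37, 39, 43, 40, 35, 48, 66, 68, 66, 69, 69, 71, 69, 65, 65, 64, 64, 105, 129, 127, 133]
row 262 S [69, 66, 58, 74, 56, 64, 65, 62, 42, 66, 107, 174, 204, 157, 162, 158, 152, 153, 159, 147, 149, 155] V [52, 54, 53, 48, 50, 48, 51, 49, 55, 54, 43, 38, 35, 39, 60, 68, 72, 70, 69, 71, 72, 69]
row 268 S [61, 68, 44, 64, 49, 61, 61, 60, 67, 67, 193, 196, 174, 175, 165, 153, 148, 153, 159, 155, 153, 153] V [46, 49, 52, 52, 52, 50, 54, 51, 53, 46, 37, 39, 41, 51, 65, 70, 69, 70, 69, 66, 70, 70]
row 275 S [57, 66, 64, 59, 50, 65, 65, 58, 65, 118, 180, 185, 170, 157, 155, 162, 166, 154, 154, 161, 160, 171] V [54, 50, 52, 52, 56, 47, 51, 53, 51, 41, 41, 40, 45, 65, 66, 66, 69, 68, 71, 68, 67, 67]
```

```bash
cat >> h.py <<'E'
C=np.array([.467,.3439,.036]);A=np.radians(.7);s18,c18=np.sin(np.radians(18)),np.cos(np.radians(18))
X=np.array([c18*np.sin(A),c18*np.cos(A),-s18]);Y=np.array([-np.cos(A),np.sin(A),0]);Z=np.cross(X,Y)
def ramp(px,zr,cam='top'):
    "ramp coordinates (mm) of pixels on the plane zr mm off the ramp"
    o,d=rays(cam,px);t=((C+Z*zr*1e-3-o)@Z)/(d@Z);P=o+d*t[:,None]-C
    return np.c_[P@X,P@Y,P@Z]*1e3
E
python3 - <<'E'
from h import *
print(Z)
print('ramp edges',ramp([(110,243),(110,291.7),(120,243.5),(120,292.8)],0).round(1))
print('lid far edge',ramp([(110,252.5),(120,252),(130,251.6)],38).round(1),'near bottom',ramp([(110,283.5),(120,283.7),(130,283.5)],0).round(1))
print('front edge',ramp([(103.7,262),(103.3,268),(102.8,275)],38).round(1))
E
```

```text
[0.00377526 0.30899393 0.95105652]
ramp edges [[ 15.5 -55.2  -0. ]
 [  4.4  52.1   0. ]
 [-11.3 -53.3  -0. ]
 [-21.8  54.2  -0. ]]
lid far edge [[-15.5 -28.   38. ]
 [-40.8 -28.6  38. ]
 [-65.8 -28.9  38. ]] near bottom [[  6.2  34.4  -0. ]
 [-20.   34.7   0. ]
 [-45.6  34.2  -0. ]]
front edge [[-1.4 -7.9 38. ]
 [-1.7  4.8 38. ]
 [-2.  19.6 38. ]]
```

Measured in the ramp frame, box_a sits about 3.5 mm off centre towards the robot. I'll straighten that now, before stacking on it.

drive_tool(deltas="80 17 240 0 1.535;80 17 240 0 1.535;80 17 240 0 1.535;80 17 240 0 1.535;80 17 240 0 1.535;80 17 240 0 1.535;80 17 240 0 1.535;80 17 240 0 1.535;80 17 240 0 1.535;80 17 240 0 1.535;80 17 240 0 1.535;80 17 240 0 1.535")

```text
time_s: 17.55
position: [0.4678, 0.2669, 0.2086]
tcp_rot: [[0.015, 1.0, -0.002], [1.0, -0.015, -0.0], [-0.0, -0.002, -1.0]]
force: [0.2, 0.1, -0.0]
opening: 0.92
grasp_force: 0.0
```

drive_tool(deltas="80 0 0 -50 0;80 0 0 -100 0;80 0 0 -125 0;80 0 0 -133 0;80 0 0 -133 0;80 0 0 -133 0")

```text
time_s: 18.15
position: [0.4697, 0.2667, 0.0773]
tcp_rot: [[0.017, 1.0, 0.002], [1.0, -0.017, 0.001], [0.001, 0.002, -1.0]]
force: [1.0, 0.6, -0.4]
opening: 0.921
grasp_force: 0.0
```

drive_tool(deltas="0 0 0 0 0;0 0 0 0 0;0 0 0 0 0;0 0 0 0 0;0 0 0 0 0;0 0 3 -1 0;0 0 3 -1 0;0 0 1 -0.3 0;75 0 0 0 0;75 0 0 0 0;80 0 0 0 0")

```text
time_s: 19.25
position: [0.4696, 0.2663, 0.0763]
tcp_rot: [[0.017, 1.0, 0.002], [1.0, -0.017, 0.0], [0.0, 0.002, -1.0]]
force: [0.1, 1.0, -0.0]
opening: 0.875
grasp_force: 0.0
```

drive_tool(deltas="87 0 0 50 0;87 0 0 100 0;87 0 0 130 0;87 -19 -100 130 -0.8;87 -19 -240 130 -1.535;87 -19 -240 130 -1.535;87 -19 -240 130 -1.535;87 -19 -240 130 -1.535;87 -19 -240 130 -1.535;87 -19 -240 130 -1.535;87 -19 -240 130 -1.535;87 -19 -240 130 -1.535")

```text
time_s: 20.45
position: [0.4501, 0.0257, 0.2062]
tcp_rot: [[0.981, 0.196, 0.001], [0.196, -0.981, -0.0], [0.001, 0.0, -1.0]]
force: [-1.1, -0.6, -0.1]
opening: 0.998
grasp_force: 0.0
```

```bash
python3 - <<'E'
from h import *
s=bot.read_state();print(s['position'],s['tcp_rot'][:,1],s['opening'])
t=imaging.capture('top')[:,:,::-1];hs=cv2.cvtColor(np.ascontiguousarray(t),cv2.COLOR_BGR2HSV);cv2.imwrite('pics/top7.png',t)
for c in (110,120,130): print(c,'S',hs[238:298,c,1].tolist())
for r in(262,268,275): print('row',r,'S',hs[r,98:112,1].tolist())
E
```

```text
[0.450149   0.02570638 0.20615385] [ 1.95791620e-01 -9.80645431e-01  4.24373214e-04] 0.9981301798577983
110 S [138, 136, 137, 140, 146, 116, 64, 56, 63, 60, 61, 51, 56, 94, 194, 172, 194, 166, 186, 159, 158, 161, 152, 152, 153, 153, 164, 154, 152, 154, 156, 150, 148, 162, 159, 165, 157, 153, 144, 204, 181, 168, 202, 181, 131, 78, 59, 71, 60, 63, 65, 65, 52, 61, 90, 138, 136, 140, 140, 133]
120 S [141, 136, 139, 140, 138, 135, 70, 52, 56, 59, 71, 59, 53, 125, 176, 188, 177, 199, 155, 165, 154, 154, 162, 154, 152, 152, 149, 151, 154, 158, 160, 148, 159, 162, 150, 163, 162, 154, 177, 176, 188, 206, 235, 146, 155, 87, 53, 65, 55, 59, 57, 65, 60, 63, 72, 122, 138, 143, 140, 144]
130 S [138, 137, 138, 138, 141, 138, 65, 47, 54, 53, 65, 57, 78, 172, 181, 181, 188, 179, 153, 150, 151, 152, 148, 152, 156, 154, 155, 148, 152, 152, 153, 149, 153, 148, 150, 151, 152, 153, 175, 189, 189, 178, 184, 184, 124, 82, 62, 54, 64, 60, 57, 57, 57, 63, 70, 118, 143, 139, 141, 137]
row 262 S [61, 68, 55, 64, 53, 65, 149, 205, 193, 154, 169, 144, 153, 147]
row 268 S [51, 64, 61, 59, 67, 87, 205, 188, 174, 166, 165, 144, 156, 153]
row 275 S [65, 63, 50, 52, 58, 133, 219, 187, 148, 169, 159, 165, 153, 174]
```

Box_a is now centred to within 1 mm. Now box_b.

drive_tool(deltas="87 0 -1 -50 -0.1;87 0 -1 -100 -0.176;87 0 -1 -150 -0.176;87 0 -1 -180 -0.176;87 0 -1 -193 -0.176;87 0 -1 -199 -0.176;87 0 -1 -199 -0.176;0 0 -1 -199 -0.176;0 0 -1 -199 -0.176;0 0 -1 -199 -0.176;0 0 -1 -199 -0.176;0 0 -1 -199 -0.176")

```text
time_s: 21.7
position: [0.4501, 0.0251, 0.0078]
tcp_rot: [[1.0, 0.028, 0.001], [0.028, -1.0, -0.0], [0.001, 0.0, -1.0]]
force: [0.5, -0.3, 4.7]
opening: 0.685
grasp_force: 30.0
```

drive_tool(deltas="0 0 0 20 0;0 0 0 60 0;0 0 0 110 0;0 0 0 160 0;0 0 0 215 0;0 0 0 215 0;0 0 0 215 0")

```text
time_s: 22.4
position: [0.45, 0.0251, 0.2234]
tcp_rot: [[1.0, 0.028, 0.003], [0.028, -1.0, -0.001], [0.003, 0.001, -1.0]]
force: [0.2, 0.7, -1.8]
opening: 0.689
grasp_force: 30.0
```

drive_tool(deltas="0 20 268 0 1.531;0 20 268 0 1.531;0 20 268 0 1.531;0 20 268 0 1.531;0 20 268 0 1.531;0 20 268 0 1.531;0 20 268 0 1.531;0 20 268 0 1.531;0 20 268 0 1.531;0 20 268 0 1.531;0 20 268 0 1.531;0 20 268 0 1.531")

```text
time_s: 23.6
position: [0.4677, 0.2923, 0.2188]
tcp_rot: [[0.012, 1.0, -0.007], [1.0, -0.012, -0.003], [-0.003, -0.007, -1.0]]
force: [0.1, 0.4, -1.9]
opening: 0.685
grasp_force: 30.0
```

drive_tool(deltas="0 0 0 -45 0;0 0 0 -80 0;0 0 0 -95 0;0 0 0 -100 0;0 0 0 -104 0;0 0 0 -108 0;0 0 0 -108 0;0 0 0 -108 0")

```text
time_s: 24.4
position: [0.4705, 0.2933, 0.115]
tcp_rot: [[0.012, 1.0, 0.002], [1.0, -0.012, 0.0], [0.001, 0.002, -1.0]]
force: [0.5, -0.1, -2.4]
opening: 0.688
grasp_force: 30.0
```

drive_tool(deltas="0 -1 0 -2 0;0 -1 0 -4 0;0 -1 0 -6 0;0 -1 0 -8 0;0 -1 0 -8 0")

```text
time_s: 24.9
position: [0.4707, 0.2937, 0.1121]
tcp_rot: [[0.012, 1.0, 0.006], [1.0, -0.012, 0.002], [0.002, 0.006, -1.0]]
force: [-6.0, -3.4, 32.9]
opening: 0.686
grasp_force: 30.0
```

drive_tool(deltas="62 -1 0 0 0;62 -1 0 0 0;62 -1 0 0 0;62 -1 0 -2 0;62 -1 0 -4 0;62 -1 0 -4 0;62 -1 0 -4 0")

```text
time_s: 25.6
position: [0.4676, 0.2931, 0.1018]
tcp_rot: [[0.012, 1.0, -0.001], [1.0, -0.012, -0.0], [-0.0, -0.001, -1.0]]
force: [1.9, 1.4, -0.3]
opening: 0.71
grasp_force: 0.8
```

drive_tool(deltas="0 0 0 0 0;0 0 0 0 0;0 0 0 0 0;0 0 0 0 0;0 0 1.5 -0.5 0;0 0 3 -1 0;0 0 5 -1.6 0;0 0 5 -1.6 0")

```text
time_s: 26.4
position: [0.467, 0.2933, 0.1017]
tcp_rot: [[0.009, 1.0, -0.002], [1.0, -0.009, -0.009], [-0.009, -0.002, -1.0]]
force: [-0.1, -15.5, 11.3]
opening: 0.69
grasp_force: 30.0
```

drive_tool(deltas="0 1 -3 1 0;0 2.5 -3 1 0;0 2.5 -2 0.6 0;0 2.5 -1 0.3 0;0 2.5 -1 0.3 0")

```text
time_s: 26.9
position: [0.4679, 0.2933, 0.1018]
tcp_rot: [[0.009, 1.0, -0.006], [1.0, -0.009, -0.008], [-0.008, -0.005, -1.0]]
force: [-4.6, -13.5, 14.0]
opening: 0.683
grasp_force: 30.0
```

drive_tool(deltas="66 0.5 -2 0.5 0;66 0.5 -2 0.5 0;66 0.5 -2 0.5 0;0 0.5 -2 0.5 0;0 0.5 -2 0.5 0;0 0.5 -2 0.5 0;0 0.5 0 0 0;0 0.5 0 0 0")

```text
time_s: 27.7
position: [0.4708, 0.2956, 0.1012]
tcp_rot: [[0.011, 1.0, -0.0], [1.0, -0.011, -0.003], [-0.003, -0.0, -1.0]]
force: [-1.8, -6.2, 5.1]
opening: 0.689
grasp_force: 30.0
```

drive_tool(deltas="0 0 -2 0.5 0;70 0 -3 1 0;70 0 -3 1 0;76 0 -3 1 0;76 0 -3 40 0;76 0 -3 85 0;76 0 -3 115 0;76 -40 -100 110 0;76 -60 -200 110 0;76 -60 -200 110 0;76 -60 -200 110 0")

```text
time_s: 28.8
position: [0.4119, 0.102, 0.2113]
tcp_rot: [[0.01, 1.0, 0.002], [1.0, -0.01, -0.0], [-0.0, 0.002, -1.0]]
force: [0.3, -0.2, 0.8]
opening: 0.874
grasp_force: 0.0
```

```bash
python3 - <<'E'
from h import *
s=bot.read_state();print(s['position'],s['tcp_rot'][:,1],s['opening'])
t=np.ascontiguousarray(imaging.capture('top')[:,:,::-1]);b=imaging.capture('side')[:,:,::-1];cv2.imwrite('pics/top8.png',t);cv2.imwrite('pics/side8.png',b)
f=lambda im,x0,y0,w,h,k:cv2.resize(np.clip(im[y0:y0+h,x0:x0+w]*1.6,0,255).astype('u1'),None,fx=k,fy=k,interpolation=cv2.INTER_CUBIC)
cv2.imwrite('pics/c8.png',np.vstack([np.hstack([f(b,250,275,125,130,2.4)[:300,:300],f(t,55,225,100,75,4)[:300,:400]]),f(t,200,225,175,72,4)[:280,:700]]))
E
```

```text
[0.41194506 0.10199332 0.21134149] [ 0.99994535 -0.0103153   0.00170264] 0.8740186987940545
```

View pics/c8.png

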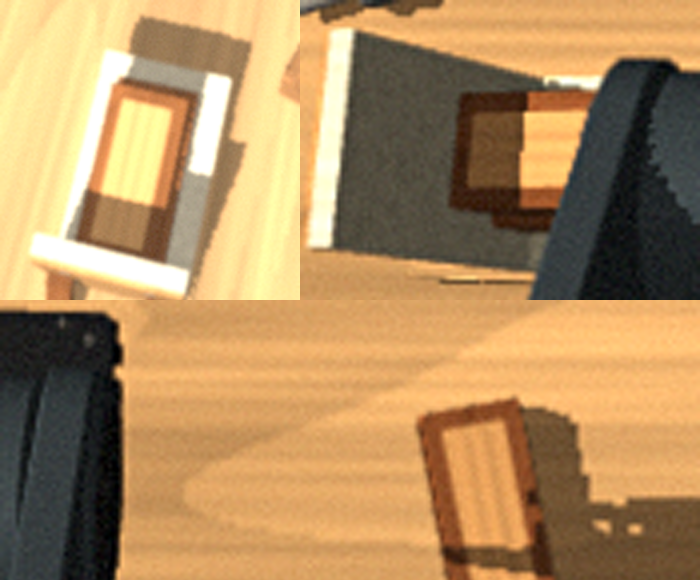

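Box_b lies on box_a; its front lid edge is at about (95,248)–(93,277). Box_c has not moved: its corner is at (304,254) as before. Checking the numbers.

```bash
python3 - <<'E'
from h import *
print(ramp([(95,248.2),(92.7,276.8)],73).round(1))
hs=cv2.cvtColor(cv2.imread('pics/top8.png'),cv2.COLOR_BGR2HSV)
for c in (100,108,116): 
    S=hs[236:300,c,1].astype(int);print(c,S.tolist())
for r in(255,262,270): print('row',r,hs[r,86:102,1].tolist())
E
```

```text
[[ -3.2 -32.3  73. ]
 [ -4.1  26.8  73. ]]
100 [144, 136, 143, 143, 129, 78, 58, 58, 54, 60, 60, 56, 147, 248, 168, 184, 168, 162, 162, 156, 148, 158, 162, 150, 161, 148, 170, 160, 157, 144, 156, 154, 153, 164, 149, 151, 221, 172, 150, 193, 165, 170, 73, 47, 53, 65, 74, 54, 42, 56, 66, 58, 61, 63, 55, 100, 140, 141, 140, 145, 135, 141, 140, 139]
108 [139, 143, 137, 141, 136, 134, 131, 88, 70, 64, 59, 64, 188, 195, 160, 176, 181, 164, 169, 166, 155, 155, 152, 156, 167, 163, 144, 156, 154, 153, 170, 161, 151, 159, 165, 143, 165, 231, 168, 180, 197, 209, 176, 170, 188, 193, 96, 66, 63, 49, 59, 55, 57, 66, 55, 53, 107, 138, 140, 146, 141, 143, 138, 144]
116 [141, 140, 137, 141, 136, 137, 141, 141, 98, 65, 55, 104, 182, 182, 185, 179, 178, 153, 149, 150, 151, 152, 154, 152, 152, 151, 145, 155, 149, 156, 151, 150, 154, 151, 150, 159, 184, 191, 179, 183, 186, 191, 189, 204, 218, 223, 173, 63, 33, 40, 19, 22, 18, 43, 37, 50, 19, 40, 46, 38, 34, 32, 33, 41]
row 255 [62, 50, 66, 57, 59, 71, 39, 59, 131, 188, 166, 188, 157, 159, 156, 155]
row 262 [62, 60, 58, 60, 56, 63, 56, 94, 177, 226, 198, 170, 149, 152, 170, 154]
row 270 [61, 64, 54, 64, 65, 65, 74, 178, 211, 207, 170, 153, 158, 160, 149, 169]
```

Box_b reads about 2.7 mm off centre away from the robot; one small correction with the fingers.

drive_tool(deltas="76 56 190 0 0;76 56 190 0 0;76 56 190 0 0;76 56 190 0 0;76 56 190 0 0;76 56 190 0 0;76 56 190 -50 0;76 56 190 -90 0;76 56 190 -104 0;76 56 190 -108 0;76 56 190 -108 0;76 56 190 -108 0")

```text
time_s: 30.1
position: [0.4692, 0.2931, 0.1042]
tcp_rot: [[0.013, 1.0, 0.002], [1.0, -0.013, 0.001], [0.001, 0.002, -1.0]]
force: [-0.1, 0.2, 0.6]
opening: 0.874
grasp_force: 0.0
```

drive_tool(deltas="0 0 0 0 0;0 0 0 0 0;0 0 0 0 0;0 0 0 0 0;0 0 0 0 0")

```text
time_s: 30.6
position: [0.4694, 0.2936, 0.104]
tcp_rot: [[0.012, 1.0, 0.003], [1.0, -0.012, 0.001], [0.001, 0.002, -1.0]]
force: [0.4, -0.1, 6.6]
opening: 0.689
grasp_force: 30.0
```

drive_tool(deltas="0 -1.5 0 0 0;0 -1.5 2 -0.6 0;0 -1.5 3 -1 0;0 -1.5 3 -1 0;0 -1.5 0 0 0;70 -1.5 -1 0 0;70 -1.5 -1 0 0;76 -1.5 -1 0 0;76 -1.5 0 40 0;76 -1.5 0 85 0;76 -1.5 0 115 0;76 -1.5 0 115 0")

```text
time_s: 31.8
position: [0.4689, 0.2945, 0.222]
tcp_rot: [[0.011, 1.0, 0.008], [1.0, -0.011, 0.003], [0.003, 0.008, -1.0]]
force: [1.2, 0.3, 0.6]
opening: 0.873
grasp_force: 0.0
```

drive_tool(deltas="87 -40 -100 0 0;87 -20 -404 0 -1.372;87 -20 -404 0 -1.372;87 -20 -404 0 -1.372;87 -20 -404 0 -1.372;87 -20 -404 0 -1.372;87 -20 -404 0 -1.372;87 -20 -404 0 -1.372;87 -20 -404 0 -1.372;87 -20 -404 0 -1.372;87 -20 -404 0 -1.372;87 -20 -404 0 -1.372")

```text
time_s: 33.0
position: [0.4459, -0.1101, 0.217]
tcp_rot: [[0.982, 0.188, -0.003], [0.188, -0.982, 0.001], [-0.002, -0.002, -1.0]]
force: [0.5, 0.9, -0.5]
opening: 1.0
grasp_force: 0.0
```

```bash
python3 - <<'E'
from h import *
s=bot.read_state();print(s['position'],s['tcp_rot'][:,1],s['opening'])
t=np.ascontiguousarray(imaging.capture('top')[:,:,::-1]);cv2.imwrite('pics/top9.png',t);b=imaging.capture('side')[:,:,::-1];cv2.imwrite('pics/side9.png',b)
hs=cv2.cvtColor(t,cv2.COLOR_BGR2HSV)
for c in (100,108,116): print(c,hs[243:252,c,1].tolist(),hs[272:285,c,1].tolist())
# box c in the side view before the arm came, and now
s0=cv2.imread('pics/side0.png').astype(int);r=np.s_[190:235,315:380]
d=np.abs(s0-b.astype(int)).sum(2)[r];print('changed px share at box c',(d>60).mean())
E
```

```text
[ 0.44588198 -0.11006454  0.21698997] [ 0.1884496  -0.98208094 -0.00194257] 0.9996984067558566
100 [59, 65, 57, 61, 55, 43, 118, 200, 211] [147, 172, 154, 221, 162, 191, 163, 77, 58, 52, 64, 68, 71]
108 [96, 56, 59, 64, 55, 59, 164, 158, 191] [167, 188, 185, 218, 165, 180, 168, 140, 186, 178, 105, 65, 57]
116 [137, 100, 68, 65, 52, 55, 168, 188, 184] [151, 176, 186, 187, 180, 188, 185, 166, 216, 195, 140, 75, 61]
changed px share at box c 0.0013675213675213675
```

Box_b is now centred within 1 mm, and box_c is unmoved in the side view. Gripping box_c.

drive_tool(deltas="87 0 -1 -50 0;87 0 -1 -100 0;87 0 -1 -150 0;87 0 -1 -190 0;87 0 -1 -203 0;87 0 -1 -209 0;87 0 -1 -209 0;0 0 -1 -209 0;0 0 -1 -209 0;0 0 -1 -209 0;0 0 -1 -209 0;0 0 -1 -209 0")

```text
time_s: 34.3
position: [0.4472, -0.112, 0.0096]
tcp_rot: [[0.983, 0.186, 0.001], [0.186, -0.983, -0.001], [0.001, 0.001, -1.0]]
force: [-1.0, 1.1, 4.4]
opening: 0.643
grasp_force: 30.0
```

drive_tool(deltas="0 0 0 20 0;0 0 0 60 0;0 0 0 110 0;0 0 0 160 0;0 0 0 210 0;0 0 0 245 0;0 0 0 245 0")

```text
time_s: 35.0
position: [0.4496, -0.1131, 0.2588]
tcp_rot: [[0.983, 0.186, 0.01], [0.186, -0.983, -0.005], [0.009, 0.007, -1.0]]
force: [1.1, -0.9, -2.3]
opening: 0.64
grasp_force: 30.0
```

drive_tool(deltas="0 22 423 0 1.373;0 22 423 0 1.373;0 22 423 0 1.373;0 22 423 0 1.373;0 22 423 0 1.373;0 22 423 0 1.373;0 22 423 0 1.373;0 22 423 0 1.373;0 22 423 0 1.373;0 22 423 0 1.373;0 22 423 0 1.373;0 22 423 0 1.373")

```text
time_s: 36.2
position: [0.468, 0.3097, 0.2527]
tcp_rot: [[0.013, 1.0, -0.003], [1.0, -0.013, -0.002], [-0.002, -0.003, -1.0]]
force: [-0.6, 0.7, -1.7]
opening: 0.639
grasp_force: 30.0
```

```bash
python3 - <<'E'
from h import *
s=bot.read_state();print(s['position'],s['tcp_rot'][:,1],s['opening'])
E
```

```text
[0.4679935  0.30974739 0.25268866] [ 0.99990655 -0.01334931 -0.00294685] 0.63888030340773
```

drive_tool(deltas="0 0 1 -45 0;0 0 1 -80 0;0 0 1 -95 0;0 0 1 -102 0;0 0 1 -106 0;0 0 1 -110 0;0 0 1 -113 0;0 0 1 -113 0")

```text
time_s: 37.0
position: [0.4695, 0.3122, 0.1446]
tcp_rot: [[0.011, 1.0, 0.003], [1.0, -0.011, 0.001], [0.001, 0.003, -1.0]]
force: [-4.1, -2.4, 13.3]
opening: 0.639
grasp_force: 30.0
```

drive_tool(deltas="0 -0.5 0 -2 0;0 -0.5 0 -4 0;58 -0.5 0 -4 0;58 -0.5 0 -4 0;58 -0.5 0 -4 0;58 -0.5 0 -6 0;58 -0.5 0 -7 0;58 -0.5 0 -7 0")

```text
time_s: 37.8
position: [0.469, 0.3123, 0.1337]
tcp_rot: [[0.011, 1.0, 0.001], [1.0, -0.011, 0.0], [0.0, 0.001, -1.0]]
force: [2.4, -0.4, 0.3]
opening: 0.667
grasp_force: 0.7
```

drive_tool(deltas="0 0 0 0 0;0 0 0 0 0;0 0 0 0 0;0 0 0 0 0;0 0 1.5 -0.5 0;0 0 3 -1 0;0 0 4 -1.3 0;0 0 4 -1.3 0")

```text
time_s: 38.6
position: [0.468, 0.3123, 0.1337]
tcp_rot: [[0.009, 1.0, -0.002], [1.0, -0.009, -0.008], [-0.008, -0.001, -1.0]]
force: [-0.4, -12.6, 9.3]
opening: 0.643
grasp_force: 30.0
```

Contact with the backstop is confirmed. Releasing, lifting and moving to above the bar.

drive_tool(deltas="0 0 1 -0.3 0;66 0 0 0 0;66 0 0 0 0;72 0 0 0 0;72 0 0 40 0;72 0 0 85 0;72 0 0 115 0;72 -40 -100 115 0;72 -60 -200 115 0;72 -60 -200 115 0;72 -60 -200 115 0;72 -60 -200 115 0")

```text
time_s: 39.8
position: [0.4062, 0.1133, 0.2475]
tcp_rot: [[0.015, 1.0, -0.003], [1.0, -0.015, -0.001], [-0.001, -0.003, -1.0]]
force: [-0.4, 0.1, -0.1]
opening: 0.825
grasp_force: 0.0
```

```bash
python3 - <<'E'
from h import *
s=bot.read_state();print(s['position'],s['tcp_rot'][:,1],s['opening'])
t=np.ascontiguousarray(imaging.capture('top')[:,:,::-1]);b=imaging.capture('side')[:,:,::-1];cv2.imwrite('pics/top10.png',t);cv2.imwrite('pics/side10.png',b)
f=lambda im,x0,y0,w,h,k:cv2.resize(np.clip(im[y0:y0+h,x0:x0+w]*1.6,0,255).astype('u1'),None,fx=k,fy=k,interpolation=cv2.INTER_CUBIC)
cv2.imwrite('pics/c10.png',np.vstack([np.hstack([f(b,250,275,125,130,2.4)[:300,:300],f(t,55,225,100,75,4)[:300,:400]]),np.hstack([f(t,370,190,125,145,2)[:290,:250],f(b,280,95,150,97,3)[:290,:450]])]))
hs=cv2.cvtColor(t,cv2.COLOR_BGR2HSV)
for c in (92,98,106): print(c,hs[238:250,c,1].tolist(),hs[264:285,c,1].tolist())
for r in(250,257,265): print('row',r,hs[r,76:94,1].tolist())
E
```

```text
[0.40619108 0.11331589 0.24746421] [ 0.99988765 -0.01477271 -0.00254217] 0.8254719435087843
92 [114, 67, 66, 47, 74, 55, 63, 74, 54, 47, 98, 204] [152, 163, 159, 150, 143, 161, 169, 164, 188, 191, 189, 181, 192, 175, 75, 53, 71, 49, 70, 66, 58]
98 [140, 141, 102, 64, 52, 56, 53, 68, 53, 62, 167, 186] [153, 156, 155, 150, 149, 150, 157, 181, 181, 187, 181, 181, 186, 211, 182, 85, 48, 54, 20, 15, 43]
106 [140, 138, 136, 140, 112, 50, 67, 64, 46, 70, 175, 194] [49, 36, 32, 30, 42, 41, 36, 42, 43, 28, 33, 30, 43, 46, 13, 39, 34, 24, 35, 27, 49]
row 250 [50, 78, 55, 61, 51, 55, 45, 76, 125, 185, 178, 179, 191, 201, 170, 172, 182, 186]
row 257 [62, 53, 58, 64, 51, 56, 58, 101, 183, 200, 168, 143, 154, 163, 158, 163, 150, 156]
row 265 [77, 59, 54, 74, 61, 83, 69, 198, 191, 174, 170, 150, 158, 158, 174, 149, 163, 155]
```

View pics/c10.png

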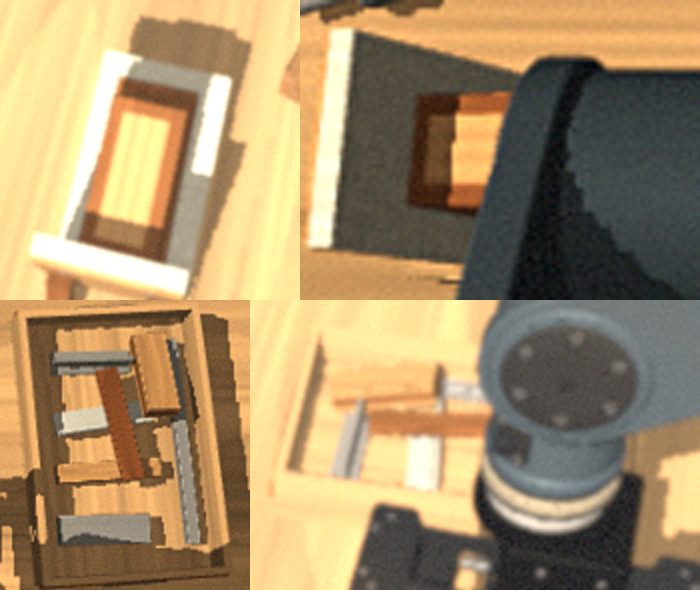

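The stack of three is square on the ramp, with box_c's lid at (410–500, 95–205) in the crop. The crate still holds the bar, uncovered, in its original place, and the offcut. Moving to the bar.

drive_tool(deltas="48 40 -150 0 0.03;48 40 -150 0 0.03;48 40 -150 0 0.03;48 -13 -442 0 0.03;48 -13 -442 0 0.03;48 -13 -442 0 0.03;48 -13 -442 0 0.03;48 -13 -442 0 0.03;48 -13 -442 0 0.03;48 -13 -442 0 0.03;48 -13 -442 0 0.03;48 -13 -442 0 0.03")

```text
time_s: 41.1
position: [0.3963, -0.324, 0.2472]
tcp_rot: [[-0.021, 1.0, -0.0], [1.0, 0.021, 0.002], [0.002, -0.0, -1.0]]
force: [-0.1, 0.5, -0.1]
opening: 0.551
grasp_force: 0.0
```

```bash
python3 - <<'E'
from h import *
s=bot.read_state();print(s['position'],s['tcp_rot'][:,1],s['opening'])
print('c far edge',ramp([(92,247.9),(98,247.6)],105).round(1),'front',ramp([(83.3,257),(82.7,265)],105).round(1))
print('b far',ramp([(100,248.6),(108,248.4)],73).round(1))
E
```

```text
[ 0.39626459 -0.32401789  0.24723852] [ 9.99781917e-01  2.08799155e-02 -3.84260920e-04] 0.5511358723846996
c far edge [[-21.4 -27.7 105. ]
 [-36.1 -28.  105. ]] front [[ -1.9  -9.7 105. ]
 [ -2.4   6.4 105. ]]
b far [[-16.  -31.2  73. ]
 [-36.  -31.1  73. ]]
```

Boxes b and c are centred within 1 mm and both touch the backstop. Now gripping the bar.

drive_tool(deltas="48 -3 -7 0 0;48 -3 -7 -50 0;48 -3 -7 -100 0;48 -3 -7 -150 0;48 -3 -7 -195 0;48 -3 -7 -222 0;48 -3 -7 -234 0;48 -3 -7 -234 0;48 -3 -7 -234 0")

```text
time_s: 42.0
position: [0.3932, -0.3332, 0.0148]
tcp_rot: [[-0.02, 1.0, 0.001], [1.0, 0.02, -0.002], [-0.002, 0.001, -1.0]]
force: [0.1, -0.4, 0.7]
opening: 0.554
grasp_force: 0.0
```

drive_tool(deltas="0 0 0 0 0;0 0 0 0 0;0 0 0 0 0;0 0 0 0 0;0 0 0 0 0")

```text
time_s: 42.5
position: [0.3935, -0.3338, 0.0151]
tcp_rot: [[-0.018, 1.0, 0.003], [1.0, 0.018, -0.003], [-0.003, 0.003, -1.0]]
force: [1.5, 0.5, 6.7]
opening: 0.365
grasp_force: 30.0
```

drive_tool(deltas="0 0 0 15 0;0 0 0 50 0;0 0 0 100 0;0 0 0 150 0;0 0 0 200 0;0 0 0 248 0;0 0 0 248 0")

```text
time_s: 43.2
position: [0.3946, -0.3358, 0.2681]
tcp_rot: [[-0.019, 1.0, 0.008], [1.0, 0.019, -0.012], [-0.012, 0.008, -1.0]]
force: [0.9, -0.9, -4.7]
opening: 0.365
grasp_force: 30.0
```

drive_tool(deltas="0 40 330 0 -0.031;0 40 330 0 -0.031;0 40 330 0 -0.031;0 40 330 0 -0.031;0 40 330 0 -0.031;0 40 330 0 -0.031;0 75 500 0 -0.031;0 75 500 0 -0.031;0 75 500 0 -0.031;0 75 500 0 -0.031;0 75 500 0 -0.031;0 75 500 0 -0.031")

```text
time_s: 44.4
position: [0.4655, 0.1683, 0.2597]
tcp_rot: [[0.008, 1.0, -0.005], [1.0, -0.008, -0.001], [-0.001, -0.005, -1.0]]
force: [-0.2, -1.0, -5.3]
opening: 0.365
grasp_force: 30.0
```

drive_tool(deltas="0 2.5 40 0 0;0 2.5 80 0 0;0 2.5 120 0 0;0 2.5 157 0 0;0 2.5 157 0 0;0 2.5 157 0 0;0 2.5 157 0 0")

```text
time_s: 45.1
position: [0.4694, 0.3219, 0.2607]
tcp_rot: [[0.014, 1.0, -0.003], [1.0, -0.014, -0.002], [-0.002, -0.003, -1.0]]
force: [0.3, -0.3, -3.6]
opening: 0.364
grasp_force: 30.0
```

```bash
python3 - <<'E'
from h import *
s=bot.read_state();print(s['position'],s['tcp_rot'][:,1],s['opening'])
t=imaging.capture('top')[:,:,::-1];b=imaging.capture('side')[:,:,::-1]
f=lambda im,x0,y0,w,h,k:cv2.resize(np.clip(im[y0:y0+h,x0:x0+w]*1.6,0,255).astype('u1'),None,fx=k,fy=k,interpolation=cv2.INTER_CUBIC)
cv2.imwrite('pics/c11.png',np.hstack([f(b,230,250,160,150,2.4),f(t,40,200,160,150,2.4)]))
E
```

```text
[0.46935259 0.32190376 0.26070466] [ 0.99989979 -0.01391385 -0.00261158] 0.36443404298176724
```

View pics/c11.png

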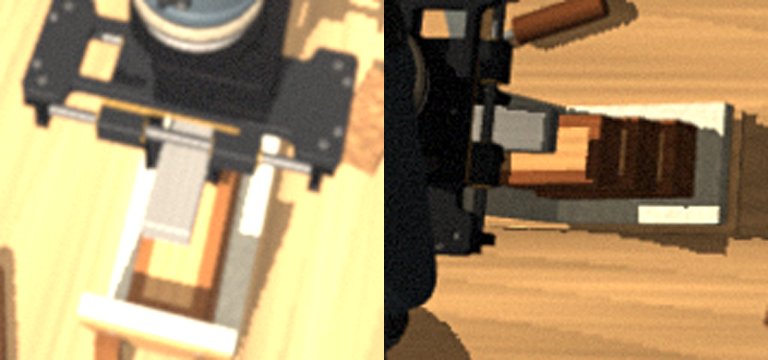

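The bar is held level above the stack, at about (180,190) in the left crop. Lowering it.

drive_tool(deltas="0 -0.5 1 -40 0;0 -0.5 1 -70 0;0 -0.5 1 -80 0;0 -0.5 1 -85 0;0 -0.5 1 -88 0;0 -0.5 1 -91 0;0 -0.5 1 -91 0")

```text
time_s: 45.9
position: [0.4704, 0.3257, 0.1723]
tcp_rot: [[0.012, 1.0, 0.003], [1.0, -0.012, 0.001], [0.001, 0.003, -1.0]]
force: [-1.2, 0.6, -1.3]
opening: 0.363
grasp_force: 30.0
```

drive_tool(deltas="0 -1.5 0 -2 0;0 -1.5 0 -4 0;0 -1.5 0 -5 0;34 -1.5 0 -5 0;34 -1.5 0 -5 0;34 -1.5 0 -5 0;34 -1.5 0 -7 0;34 -1.5 0 -8 0;34 -1.5 0 -8 0")

```text
time_s: 46.8
position: [0.4676, 0.3249, 0.1624]
tcp_rot: [[0.012, 1.0, -0.001], [1.0, -0.012, -0.001], [-0.001, -0.001, -1.0]]
force: [2.3, 0.6, -1.0]
opening: 0.389
grasp_force: 0.6
```

drive_tool(deltas="0 0 0 0 0;0 0 0 0 0;0 0 0 0 0;0 0 1.5 -0.5 0;0 0 3 -1 0;0 0 5 -1.6 0;0 0 5 -1.6 0")

```text
time_s: 47.5
position: [0.4673, 0.327, 0.1618]
tcp_rot: [[0.01, 1.0, -0.002], [1.0, -0.01, -0.007], [-0.007, -0.002, -1.0]]
force: [0.2, -10.4, 6.7]
opening: 0.364
grasp_force: 30.0
```

drive_tool(deltas="0 1.5 1 -0.3 0;0 1.5 3 -1 0;0 1.5 3 -1 0;0 1.5 0 0 0")

```text
time_s: 47.9
position: [0.4673, 0.327, 0.1618]
tcp_rot: [[0.011, 1.0, -0.004], [1.0, -0.011, -0.006], [-0.006, -0.004, -1.0]]
force: [-2.4, -3.8, 1.0]
opening: 0.365
grasp_force: 30.0
```

drive_tool(deltas="0 0 -2 0.5 0;40 0 -3 0.7 0;40 0 -3 0.7 0;46 0 -3 1 0;46 0 -3 30 0;46 0 -3 75 0;46 0 -3 100 0;46 -60 -150 100 0;46 -60 -250 100 0;46 -60 -250 100 0;46 -60 -300 100 0;46 -60 -350 100 0")

```text
time_s: 49.1
position: [0.4187, 0.0824, 0.2615]
tcp_rot: [[0.011, 1.0, 0.002], [1.0, -0.011, 0.0], [0.0, 0.002, -1.0]]
force: [1.1, -0.4, -0.4]
opening: 0.526
grasp_force: 0.0
```

```bash
python3 - <<'E'
from h import *
s=bot.read_state();print(s['position'],s['opening'],s['force'],s['time_s'])
t=imaging.capture('top')[:,:,::-1];b=imaging.capture('side')[:,:,::-1]
f=lambda im,x0,y0,w,h,k:cv2.resize(np.clip(im[y0:y0+h,x0:x0+w]*1.6,0,255).astype('u1'),None,fx=k,fy=k,interpolation=cv2.INTER_CUBIC)
cv2.imwrite('pics/top12.png',t)
cv2.imwrite('pics/c12.png',np.vstack([np.hstack([f(b,250,275,120,120,3)[:360,:360],f(t,55,220,110,100,4)[:360,:440]]),cv2.resize(np.hstack([t,b]),(800,300))[:240]]))
E
```

```text
[0.4187432  0.08240649 0.26149916] 0.525838915160007 [ 1.14984787 -0.39917989 -0.42427849] 49.1
```

View pics/c12.png

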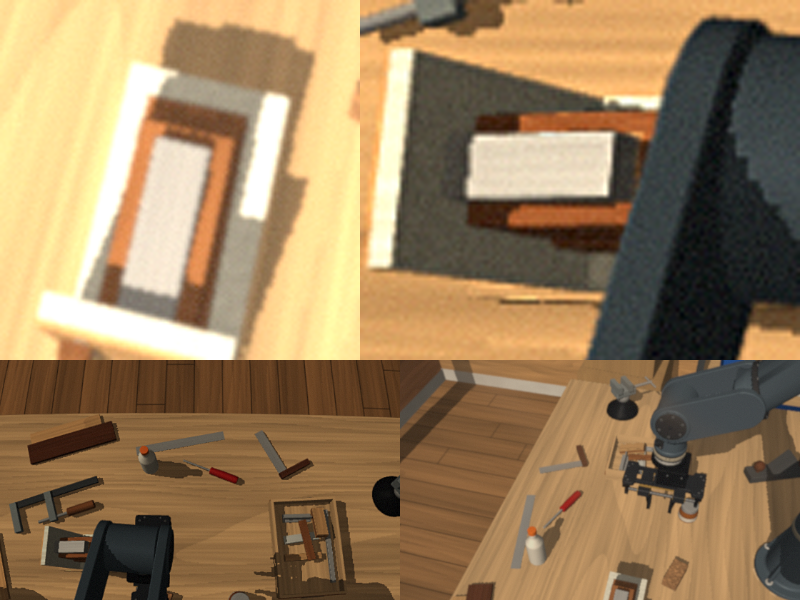

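```bash
python3 - <<'E'
from h import *
t=cv2.imread('pics/top12.png')
g=cv2.cvtColor(t,cv2.COLOR_BGR2GRAY)
for r in(257,262,266): print(r,g[r,70:90].tolist())
for c in(88,100,110): print(c,g[246:276,c].tolist())
print(ramp([(88,252.8),(100,252.6),(110,252.4)],125).round(1),ramp([(88,268.5),(100,268.3),(110,268.3)],125).round(1))
print('px where a seated bar front edge is',proj('top',[C+Z*.125+Y*y for y in(-.016,.016)]))
E
```

```text
257 [49, 53, 48, 51, 48, 46, 44, 41, 40, 43, 35, 46, 93, 137, 135, 135, 131, 132, 136, 134]
262 [46, 50, 46, 45, 48, 48, 42, 38, 43, 42, 44, 41, 88, 137, 137, 137, 134, 137, 134, 135]
266 [50, 48, 50, 51, 49, 44, 40, 43, 42, 37, 41, 80, 141, 144, 139, 138, 136, 138, 136, 136]
88 [48, 49, 44, 27, 21, 23, 28, 77, 147, 139, 135, 136, 133, 135, 139, 136, 134, 139, 139, 135, 136, 140, 129, 92, 31, 25, 24, 26, 27, 26]
100 [49, 49, 59, 69, 68, 71, 80, 138, 137, 141, 131, 131, 135, 141, 139, 136, 136, 142, 141, 137, 137, 140, 124, 78, 30, 52, 73, 72, 74, 73]
110 [46, 49, 70, 72, 67, 68, 63, 144, 143, 140, 129, 136, 137, 140, 139, 136, 137, 144, 142, 141, 139, 144, 133, 58, 30, 41, 75, 74, 73, 66]
[[-29.1 -14.9 125. ]
 [-57.8 -14.8 125. ]
 [-81.2 -14.8 125. ]] [[-32.7  15.8 125. ]
 [-61.1  15.6 125. ]
 [-84.4  15.7 125. ]]
px where a seated bar front edge is [[ 76.19641974 252.51420888]
 [ 74.58141524 268.69558247]]
```

The bar is centred to 0.4 mm, and its ends fall where a bar seated on the backstop should be (x from 0 to about −100 mm). The bottle is standing and nothing touches the robot, so I'm handing in.

```bash
python3 -c "
from rig import bot
print(bot.hand_in())"
```

```text
the job is handed in; nothing more can be done
None
```

I handed the job in at about 49 s: the offcut is back in the crate, boxes a, b and c (there was no box_d) are stacked and the bar is on top, all centred within about 1 mm and against the backstop by my measurements; the glue bottle is still standing, and hand-in returned no verdict.

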